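# Nest the finished handhelds by length

## Task

Three finished orange handhelds, the ones with a dark screen, lie among empty housings: a long, a medium and a short one. Lay each, screen up and flat on the pocket floor, in the yellow nest whose pocket matches its length, setting it down gently rather than dropping it. Leave the two empty housings, the scanner and the label roll where they are.

Things in the scene. Friction and masses are not known exactly. Their poses are not given: they have to be found in the camera images.
- handheld_long: The long finished handheld: a loose solid orange plastic bar 130 mm long (its y), 48 mm wide (its x), 30 mm high, lying on its back, with a dark screen, a slot and a small white sticker on its top face. Origin: centre of its underside; z up out of the screen. About 220 g, not slippery. Grip it across the 48 mm width; it may be laid in its nest either way round.
- handheld_medium: The medium finished handheld: a loose solid orange plastic bar 105 mm long (its y), 48 mm wide (its x), 30 mm high, lying on its back, with a dark screen, a slot and a small white sticker on its top face. Origin: centre of its underside; z up out of the screen. About 178 g, not slippery. Grip it across the 48 mm width; it may be laid in its nest either way round.
- handheld_short: The short finished handheld: a loose solid orange plastic bar 80 mm long (its y), 48 mm wide (its x), 30 mm high, lying on its back, with a dark screen, a slot and a small white sticker on its top face. Origin: centre of its underside; z up out of the screen. About 135 g, not slippery. Grip it across the 48 mm width; it may be laid in its nest either way round.
- shell_long: An empty orange housing, 130 x 48 x 30 mm (y, x, z): an open-topped hollow shell, 3 mm walls, no screen, four brass posts inside. Loose, 60 g. Origin: centre of its underside. Stays where it is.
- shell_short: An empty orange housing, 80 x 48 x 30 mm (y, x, z): an open-topped hollow shell, 3 mm walls, no screen, four brass posts inside. Loose, 60 g. Origin: centre of its underside. Stays where it is.
- nest_long: The long nest: a fixed low yellow tray, 158 mm (its y) x 76 mm (its x) outside, with one pocket 146 mm (y) x 64 mm (x) for the 130 mm handheld, 8 mm clear all round. Rim 6 mm wide, 13 mm above the bench; pocket floor 5 mm above the bench (8 mm deep). Origin: centre of its underside on the bench; z up.
- nest_medium: The medium nest: a fixed low yellow tray, 133 mm (its y) x 76 mm (its x) outside, with one pocket 121 mm (y) x 64 mm (x) for the 105 mm handheld, 8 mm clear all round. Rim 6 mm wide, 13 mm above the bench; pocket floor 5 mm above the bench (8 mm deep). Origin: centre of its underside on the bench; z up.
- nest_short: The short nest: a fixed low yellow tray, 108 mm (its y) x 76 mm (its x) outside, with one pocket 96 mm (y) x 64 mm (x) for the 80 mm handheld, 8 mm clear all round. Rim 6 mm wide, 13 mm above the bench; pocket floor 5 mm above the bench (8 mm deep). Origin: centre of its underside on the bench; z up.
- scanner: A black hand scanner lying on its side, about 165 mm long (its y) x 80 mm (its x), 36 mm high, loose. Origin on the bench near its middle. Stays where it is.
- label_roll: A roll of blank white labels standing on its flat end, 84 mm across, 50 mm high, with a 38 mm hole, loose. Origin: centre of its underside. Stays where it is.

How it is judged:
By the outcome, as a careful person would: the job done as asked, in the order asked, and still so for the second after the job is handed in, with the robot touching nothing.
It also fails if it takes over 83 s, if anything falls off the work surface, if the arm or the gripper's body presses on something with over 40 N, if the wrist force passes 120 N, or if a joint passes its speed limit or range.

## Robot

A 6-joint arm with a two-finger parallel gripper is mounted at the origin on the work surface. World frame = base frame: x ahead of the robot, y to its left, z up, the work surface at z = 0. Lengths are in mm, angles in rad, forces in N, time in s.
With the tool pointing down it reaches from about 325 to 775 mm from the base axis. Payload 9.3 kg.
Tool frame: the origin (TCP) lies midway between the tips of the shut fingers; the grasp point (between the pads) lies 19 mm behind it; z points along the fingers, y is the line along which they close (so a half turn about z gives the same grasp; the last joint's range is limited). The gripper opens to 85 mm and grips with 20 to 120 N. Pads are 22 mm wide; open, the fingers measure 114 mm over their backs; the gripper's body (76 mm by 85 mm) begins 54 mm behind the grasp point. The pads swing forward as they close: fully open they stand 13 mm farther back than shut.
Start: joints at [-1.289, 0.259, 0.021, 1.334, 0, 1.418], TCP at [231.669, -498.825, 231.279] pointing down, gripper open.
Joint ranges: [-3.04, 3.04], [-0.91, 1.82], [-1.04, 1.36], [-1.92, 1.95], [-1.52, 1.45], [-3.14, 3.14]. Speed limits (rad/s): [2.22, 2.22, 2.79, 3.14, 3.14, 3.14].

## Interface

Orientations are given as a 3x3 rotation matrix whose columns are the frame's x, y, z axes.
In Python, from cell import read_state, read_camera, job_done, silhouettes gives the robot as it stands.
- The arm moves only by the shell command python3 -m jog 'ROWS' [OPENING] [FORCE]. ROWS is JSON, a list of rows, each a list of 6 numbers: the shift along the tool's x, y, z in m, then the turn, a rotation vector about the tool's x, y, z in degrees. A call has 1 to 20 rows; each row is the pose to reach, as a shift and turn from the pose commanded when the call began, along the tool's axes at that moment; what a row does not reach only later rows make up. A row lasts 1/10 s, in which the tool goes at most 50 mm and 8.59 degrees, less where a joint would pass 70% of its speed; a pose out of reach is approached as far as the arm can. A call with a gripper value outside its range is refused whole. OPENING is the closure, from 0 (fully open) to 1 (shut), set as the call begins (- or left out, the last holds). The fingers move at their own pace and stop on an object; FORCE is the grip in N (left out, the last holds). Time passes only in rows, so rows that repeat a pose let the fingers close. It gives the time, the measured TCP pose, the force, the opening and the grip force at its end, in the units of the state.
- read_state(): the state, without advancing time (a new reading comes with each control period).
- read_camera(name): name is "side" or "top"; returns a dict with "color" (384x512x3 uint8, red, green, blue), "fx", "fy", "cx", "cy" (pixels), "k1" (the pictures are not rectified: a ray, as slopes to the right and down, at radius r is drawn at 1 + k1 r^2 times it, then the intrinsics apply), "cam_to_world" (4x4, takes a point from camera to world coordinates). Camera axes: x right, y down, z forward; pixel columns grow to the right and rows downward; lengths in mm; the calibration is good to about 2 mm. A picture is of the moment at which its call begins. There is no depth.
- job_done(): hands the job in; it is judged then, once.
Trained networks look in a picture, given as the dict that the camera call returned (one of the last four; its "shot" number tells which), for a name from the list of things; names that differ only in an ending like _2 or _b are one class to them, and where a whole thing is asked for, a point or a joint stands for the part that bears it (a point fixed in the world has none). Each returns a list of dicts, best first, with "score" (0 to 1); they miss things now and then, are a little off and sometimes report something else, mostly with a low value. They report only what shows in the picture. A call takes as long as a camera call.
- silhouettes(picture, name): "mask" (384x512 bool, what is visible of it) and "box" ([centre column, centre row, width, height] in pixels, round what is visible of it).
The state is a dict: "time": time; "qpos": joint angles; "joint_vel": joint speeds; "joint_torque": joint torques, N m; "ee_pos": TCP position; "eef_rot": TCP orientation; "ft_force": force on the tool from outside, world axes, zero at the start; "torque": the same for the moment, N m; "width": opening from 0.0 (shut) to 1.0 (fully open); "grasp_force": force on a finger pad.
Only numpy, scipy, OpenCV 4.12 (cv2) and the standard library are available. Lean on these libraries where they do the work, as an engineer would, in place of code of your own. Each camera call takes 0.05 s, during which the arm holds its last target. There are 200 camera calls.

## Working session

There is one attempt and no reset: what is moved stays moved. The work goes in short steps, Python scripts to look and compute and a shell command to move; the robot and the scene stay as the last step left them, time stands still between calls to the robot, and variables do not carry over. Pictures are saved under pics/ and viewed, at most 14 in all, crops included, and the job is handed in when it is done.

```bash
mkdir -p pics
cat > h.py <<'E'
import numpy as np, cv2
from cell import *
def topx(p,P):
    T=np.linalg.inv(p["cam_to_world"]); c=np.atleast_2d(P)@T[:3,:3].T+T[:3,3]
    s=c[:,:2]/c[:,2:]; s=s*(1+p["k1"]*(s**2).sum(1,keepdims=True))
    return s*[p["fx"],p["fy"]]+[p["cx"],p["cy"]]
def toworld(p,uv,z):
    d=(np.atleast_2d(uv).astype(float)-[p["cx"],p["cy"]])/[p["fx"],p["fy"]]; s=d.copy()
    for _ in range(20): s=d/(1+p["k1"]*(s**2).sum(1,keepdims=True))
    M=p["cam_to_world"]; r=np.c_[s,np.ones(len(s))]@M[:3,:3].T
    return M[:3,3]+r*((z-M[2,3])/r[:,2])[:,None]
E
python3 - <<'E'
from h import *
t=read_camera("top"); s=read_camera("side")
for n,p in(("top",t),("side",s)):
    cv2.imwrite(f"pics/{n}0.png",p["color"][:,:,::-1]); print(n,p["fx"],p["k1"],np.round(p["cam_to_world"],3).tolist())
Z=dict(handheld_long=30,handheld_medium=30,handheld_short=30,shell_long=30,shell_short=30,nest_long=13,nest_medium=13,nest_short=13,scanner=30,label_roll=50)
for n,z in Z.items():
    for d in silhouettes(t,n):
        c=cv2.findContours(d["mask"].astype(np.uint8),0,1)[0]; c=max(c,key=cv2.contourArea)[:,0]
        w=toworld(t,c,z)[:,:2].astype(np.float32); r=cv2.minAreaRect(w)
        print(n,round(d["score"],2),np.round(d["box"]),np.round(r[0]),np.round(r[1]),round(r[2],1))
st=read_state(); print(st["time"],np.round(st["ee_pos"]),np.round(st["eef_rot"],3).tolist())
E
```

```text
top 351.01106847914104 0.026536963483928255 [[0.011, -0.993, 0.113, 368.703], [-1.0, -0.012, -0.009, 21.288], [0.01, -0.113, -0.994, 1147.842], [0.0, 0.0, 0.0, 1.0]]
side 494.4635792356467 -0.057665068014683275 [[-0.854, -0.374, 0.361, -68.687], [-0.52, 0.626, -0.581, 944.279], [-0.008, -0.684, -0.73, 1205.346], [0.0, 0.0, 0.0, 1.0]]
handheld_long 0.77 [313. 153.  42.  22.] [ 630. -182.] [133.  55.] 89.0
handheld_medium 0.83 [261. 150.  28.  17.] [632. -13.] [ 53. 101.] 0.8
handheld_short 0.69 [192. 147.  26.  18.] [636. 200.] [52. 84.] 4.7
shell_long 0.94 [131. 174.  46.  22.] [548. 402.] [139.  50.] 82.5
shell_long 0.72 [318. 220.  52.  30.] [ 412. -201.] [ 79. 160.] 0.7
shell_short 0.77 [382. 173.  28.  17.] [ 552. -400.] [92. 55.] 82.3
nest_long 0.87 [318. 221.  55.  25.] [ 413. -206.] [ 74. 158.] 0.7
nest_long 0.63 [262. 149.  30.  14.] [638. -15.] [ 50. 106.] 0.8
nest_medium 0.84 [199. 217.  44.  25.] [417. 191.] [132.  76.] 80.8
nest_short 0.81 [257. 205.  40.  31.] [455.  -4.] [ 75. 110.] 15.4
nest_short 0.26 [192. 149.  22.  16.] [640. 204.] [52. 78.] 5.4
scanner 0.63 [398. 231.  44.  50.] [ 400. -455.] [ 93. 166.] 56.5
label_roll 0.71 [399. 228.  46.  50.] [ 402. -444.] [ 97. 161.] 58.2
label_roll 0.16 [194. 147.  25.  16.] [631. 197.] [52. 83.] 0.9
0.6 [ 232. -499.  231.] [[0.907, 0.421, -0.0], [0.421, -0.907, -0.0], [-0.0, 0.0, -1.0]]
```

View pics/top0.png

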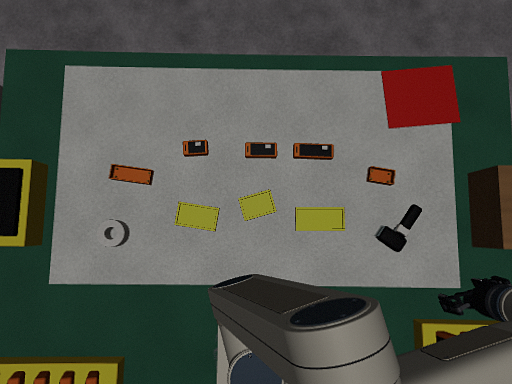

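View pics/side0.png

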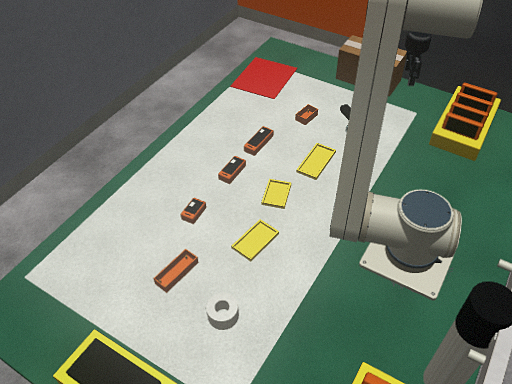

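The three finished handhelds are at top-view pixels (313,151), (261,150) and (195,148). The nests are at (320,218) long, (257,205) short and (198,216) medium. I'll refine the poses by fitting box outlines in both views.

```bash
cat > fit.py <<'E'
from h import *
from scipy.optimize import minimize
D=dict(handheld_long=(48,130,30,0),handheld_medium=(48,105,30,0),handheld_short=(48,80,30,0),nest_long=(76,158,13,0),nest_medium=(76,133,13,0),nest_short=(76,108,13,0))
def hullpx(p,n,q,z0=0):
    a,b,h,_=D[n]; c,s=np.cos(q[2]),np.sin(q[2])
    P=np.array([(q[0]+c*i*a/2-s*j*b/2,q[1]+s*i*a/2+c*j*b/2,k) for i in(-1,1) for j in(-1,1) for k in(z0,z0+h)])
    return cv2.convexHull(topx(p,P).astype(np.float32))
def obs(p,n,q,U=8,z0=0):
    x0,y0,w,h=cv2.boundingRect(hullpx(p,n,q,z0)); m=8; x0-=m;y0-=m;w+=2*m;h+=2*m
    im=p["color"][y0:y0+h,x0:x0+w].astype(np.float32)
    f=im[:,:,0]-im[:,:,2]; f=cv2.resize(f,None,fx=U,fy=U,interpolation=cv2.INTER_CUBIC)
    # bright yellow/orange differ; threshold at half of each object's typical edge value
    M=(f>(0.4*np.percentile(f,97))).astype(np.uint8)
    c=cv2.findContours(M,0,1)[0]; c=max(c,key=cv2.contourArea)[:,0].astype(np.float32)
    return cv2.convexHull(((c+.5)/U-.5+[x0,y0]).astype(np.float32))
def fit(views,n,q0,z0=0):
    def iou(p,H,q):
        h=hullpx(p,n,q,z0); a=cv2.intersectConvexConvex(h,H)[0]; return a/(cv2.contourArea(h)+cv2.contourArea(H)-a)
    O=[(p,obs(p,n,q0,z0=z0)) for p in views]
    f=lambda v:-sum(iou(p,H,(v[0],v[1],v[2]/100)) for p,H in O)
    S=np.array([q0[0],q0[1],q0[2]*100])
    r=minimize(f,S,method="Nelder-Mead",options=dict(initial_simplex=np.vstack([S,S+[8,0,0],S+[0,8,0],S+[0,0,8]]),maxiter=400))
    return np.array([r.x[0],r.x[1],r.x[2]/100]),[round(iou(p,H,(r.x[0],r.x[1],r.x[2]/100)),3) for p,H in O]
Q0=dict(handheld_long=(632,-182,0),handheld_medium=(635,-13,0),handheld_short=(638,202,.08),nest_long=(413,-206,0),nest_medium=(417,191,-.16),nest_short=(455,-4,.27))
E
python3 - <<'E'
from fit import *
t=read_camera("top"); s=read_camera("side")
for n in D:
    for lab,v in(("both",[t,s]),("top",[t]),("side",[s])):
        q,i=fit(v,n,Q0[n]); print(n,lab,np.round(q[:2],1),"yaw",round(np.degrees(q[2]),1),i)
E
```

```text
handheld_long both [ 636.9 -188.1] yaw 2.4 [0.859, 0.688]
handheld_long top [ 636.8 -186.2] yaw 2.3 [0.86]
handheld_long side [ 643.6 -200.2] yaw 2.5 [0.694]
handheld_medium both [637.  -12.8] yaw 4.0 [0.867, 0.673]
handheld_medium top [636.2 -12.8] yaw 2.8 [0.868]
handheld_medium side [643.  -24.1] yaw 6.4 [0.684]
handheld_short both [641.6 202.1] yaw 10.2 [0.825, 0.67]
handheld_short top [641.9 202.5] yaw 10.4 [0.826]
handheld_short side [646.4 194. ] yaw 13.8 [0.681]
nest_long both [ 413.4 -207.8] yaw 0.7 [0.986, 0.933]
nest_long top [ 413.1 -207.7] yaw 0.5 [0.986]
nest_long side [ 415.1 -211.5] yaw 1.4 [0.938]
nest_medium both [416.7 192.1] yaw -8.5 [0.972, 0.925]
nest_medium top [416.5 192.1] yaw -8.4 [0.972]
nest_medium side [419.2 188.8] yaw -7.9 [0.93]
nest_short both [456.4  -3.1] yaw 17.1 [0.966, 0.952]
nest_short top [455.8  -2.9] yaw 17.0 [0.966]
nest_short side [457.2  -5.4] yaw 17.3 [0.955]
```

Run:
```python
from fit import *
t=read_camera("top"); s=read_camera("side")
def crop(p,c,w,h,k,O):
    im=cv2.resize(p["color"][c[1]:c[1]+h,c[0]:c[0]+w,::-1],None,fx=k,fy=k,interpolation=0)
    for H in O: cv2.polylines(im,[np.int32((H-np.array(c)+.5)*k)],True,(255,0,0),1)
    return im
q={n:fit([t],n,Q0[n])[0] for n in D if n[0]=="h"}
a=crop(t,(178,134),160,34,5,[hullpx(t,n,q[n]) for n in q])
b=crop(s,(175,115),105,110,4,[hullpx(s,n,q[n]) for n in q])
im=np.zeros((600,800,3),np.uint8); im[:170]=a[:,:800]; im[170:600,:420]=b[:430]
cv2.imwrite("pics/c1.png",im)
```

```text
(no output)
```

View pics/c1.png

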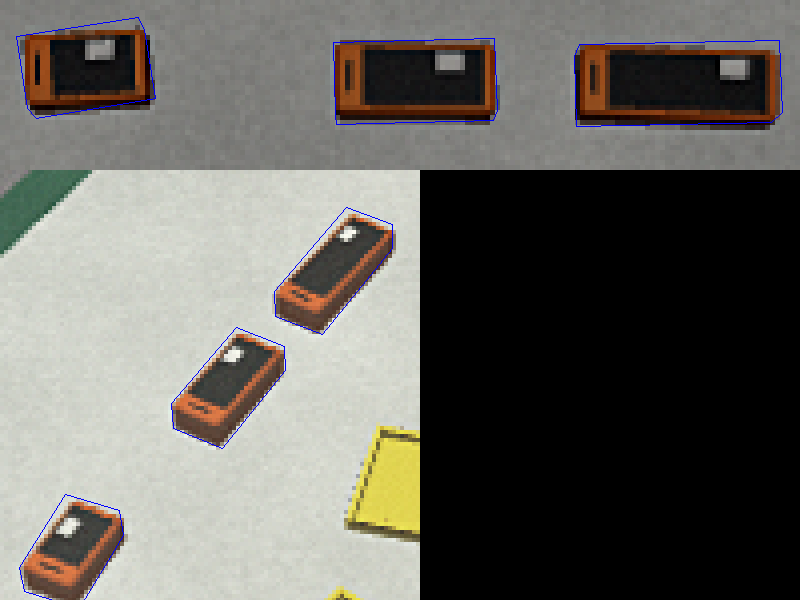

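The crop shows that all three fitted outlines are too large, because the dark side faces were left out of the mask. I'll switch to a saturation measure.

```bash
sed -i 's|f=im\[:,:,0\]-im\[:,:,2\];|im=cv2.GaussianBlur(im,(3,3),.5); f=(im[:,:,0]-im[:,:,2])/(im.max(2)+15);|' fit.py
python3 - <<'E'
from fit import *
t=read_camera("top"); s=read_camera("side")
def crop(p,c,w,h,k,O):
    im=cv2.resize(p["color"][c[1]:c[1]+h,c[0]:c[0]+w,::-1],None,fx=k,fy=k,interpolation=0)
    for H,C in O: cv2.polylines(im,[np.int32((H-np.array(c)+.5)*k)],True,C,1)
    return im
q={}
for n in D:
    for lab,v in(("both",[t,s]),("side",[s]),("top",[t])):
        q[n],i=fit(v,n,Q0[n]); print(n,lab,np.round(q[n][:2],1),"yaw",round(np.degrees(q[n][2]),1),i)
q={n:q[n] for n in q if n[0]=="h"}
a=crop(t,(178,134),160,34,5,[(f,C) for n in q for f,C in((hullpx(t,n,q[n]),(255,0,0)),(obs(t,n,Q0[n]),(0,255,0)))])
b=crop(s,(175,115),105,110,4,[(f,C) for n in q for f,C in((hullpx(s,n,q[n]),(255,0,0)),(obs(s,n,Q0[n]),(0,255,0)))])
im=np.zeros((600,800,3),np.uint8); im[:170]=a[:,:800]; im[170:600,:420]=b[:430]
cv2.imwrite("pics/c2.png",im)
E
```

```text
handheld_long both [ 635.4 -186.1] yaw 0.5 [0.928, 0.912]
handheld_long side [ 635.  -185.9] yaw 1.1 [0.914]
handheld_long top [ 635.6 -185.3] yaw 0.7 [0.928]
handheld_medium both [636.1 -12.8] yaw 2.3 [0.928, 0.889]
handheld_medium side [636.  -13.7] yaw 4.1 [0.896]
handheld_medium top [635.6 -12.9] yaw 1.5 [0.929]
handheld_short both [640.6 201.8] yaw 7.6 [0.91, 0.875]
handheld_short side [640.4 200.4] yaw 9.4 [0.88]
handheld_short top [639.4 201. ] yaw 5.0 [0.91]
nest_long both [ 413.5 -206.6] yaw 0.8 [0.977, 0.983]
nest_long side [ 413.5 -205.3] yaw 0.8 [0.991]
nest_long top [ 413.  -207.3] yaw 0.4 [0.98]
nest_medium both [416.7 192.2] yaw -8.8 [0.962, 0.99]
nest_medium side [416.7 192.2] yaw -8.8 [0.99]
nest_medium top [416.4 192. ] yaw -8.5 [0.963]
nest_short both [455.7  -2.2] yaw 16.9 [0.959, 0.985]
nest_short side [455.7  -1.9] yaw 17.0 [0.986]
nest_short top [455.8  -2.9] yaw 17.1 [0.959]
```

View pics/c2.png

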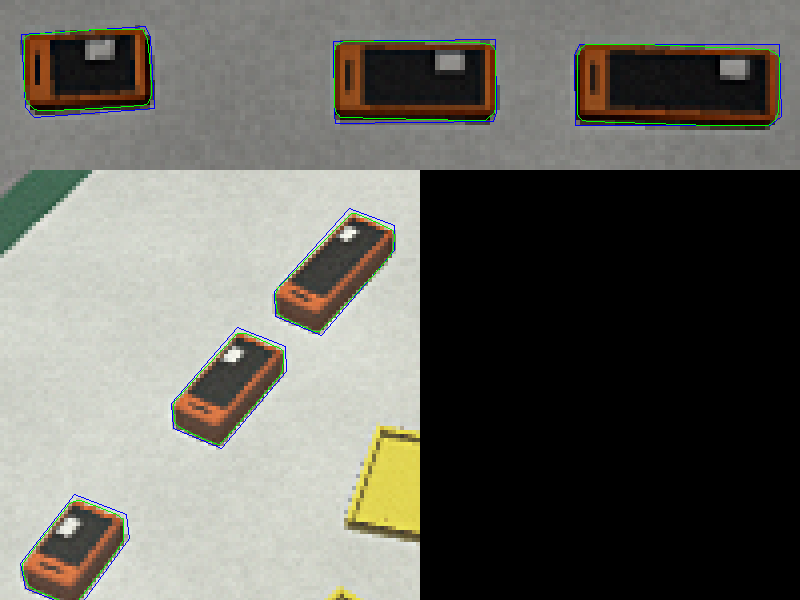

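The masks now hug the parts and both views agree to about 2 mm. Next is the long handheld.

```bash
cat > go.py <<'E'
import sys
from h import *
def go(x,y,z,yaw):
    st=read_state(); R=np.array(st["eef_rot"]); p=np.array(st["ee_pos"])
    a=np.radians(90+yaw); c,s=np.cos(a),np.sin(a); G=np.array([[c,s,0],[s,-c,0],[0,0,-1]])
    d=R.T@(np.array([x,y,z])-p)/1000; r=np.degrees(cv2.Rodrigues(R.T@G)[0].ravel())
    print(round(st["time"],1),"at",np.round(p,1),"row",np.round(d,4).tolist()+np.round(r,1).tolist())
    print("F",np.round(st["ft_force"],1),"w",round(st["width"],3),"g",round(st["grasp_force"],1))
if __name__=="__main__": go(*map(float,sys.argv[1:]))
E
python3 go.py 635.4 -186 100 0.7
```

```text
0.9 at [ 231.7 -498.8  231.3] row [0.4979, -0.1137, 0.1313, 0.0, -0.0, -65.8]
F [ 0.4 -0.7  0.1] w 1.001 g 0.0
```

```bash
python3 -m jog '[[0.4979,-0.1137,0.1313,0,0,-65.8],[0.4979,-0.1137,0.1313,0,0,-65.8],[0.4979,-0.1137,0.1313,0,0,-65.8],[0.4979,-0.1137,0.1313,0,0,-65.8],[0.4979,-0.1137,0.1313,0,0,-65.8],[0.4979,-0.1137,0.1313,0,0,-65.8],[0.4979,-0.1137,0.1313,0,0,-65.8],[0.4979,-0.1137,0.1313,0,0,-65.8],[0.4979,-0.1137,0.1313,0,0,-65.8],[0.4979,-0.1137,0.1313,0,0,-65.8],[0.4979,-0.1137,0.1313,0,0,-65.8],[0.4979,-0.1137,0.1313,0,0,-65.8],[0.4979,-0.1137,0.1313,0,0,-65.8],[0.4979,-0.1137,0.1313,0,0,-65.8],[0.4979,-0.1137,0.1313,0,0,-65.8],[0.4979,-0.1137,0.1313,0,0,-65.8]]' 0 40; python3 go.py 635.4 -186 9 0.7
```

```text
time: 2.5
ee_pos: [634.9, -186.9, 100.6]
eef_rot: [[-0.011, 1.0, 0.001], [1.0, 0.011, -0.0], [-0.0, 0.001, -1.0]]
ft_force: [0.4, -0.3, 0.6]
width: 1.004
grasp_force: 0.0
2.5 at [ 634.9 -186.9  100.6] row [0.001, 0.0005, 0.0916, 0.0, 0.0, -0.1]
F [ 0.4 -0.3  0.6] w 1.004 g 0.0
```

```bash
python3 -m jog '[[0.001,0.0005,0.03,0,0,0],[0.001,0.0005,0.055,0,0,0],[0.001,0.0005,0.075,0,0,0],[0.001,0.0005,0.085,0,0,0],[0.001,0.0005,0.0915,0,0,0],[0.001,0.0005,0.0915,0,0,0],[0.001,0.0005,0.0915,0,0,0]]' && python3 -m jog '[[0,0,0,0,0,0],[0,0,0,0,0,0],[0,0,0,0,0,0],[0,0,0,0,0,0],[0,0,0,0,0,0],[0,0,0,0,0,0],[0,0,0,0,0,0],[0,0,0,0,0,0],[0,0,0,0,0,0],[0,0,0,0,0,0],[0,0,0,0,0,0],[0,0,0,0,0,0]]' 1 40
```

```text
time: 3.2
ee_pos: [636.3, -185.3, 9.4]
eef_rot: [[-0.012, 1.0, 0.001], [1.0, 0.012, -0.001], [-0.001, 0.001, -1.0]]
ft_force: [0.3, 1.1, -0.6]
width: 1.002
grasp_force: 0.0
time: 4.4
ee_pos: [636.2, -185.1, 9.4]
eef_rot: [[-0.012, 1.0, 0.001], [1.0, 0.012, -0.001], [-0.001, 0.001, -1.0]]
ft_force: [-1.4, 0.6, 5.8]
width: 0.553
grasp_force: 41.8
```

```bash
python3 -m jog '[[0,0,-0.01,0,0,0],[0,0,-0.03,0,0,0],[0,0,-0.06,0,0,0],[0,0,-0.08,0,0,0],[0,0,-0.08,0,0,0],[0,0,-0.08,0,0,0]]'; python3 go.py 413.3 -206.8 70 0.7
```

```text
time: 5.0
ee_pos: [635.7, -184.9, 88.4]
eef_rot: [[-0.012, 1.0, 0.0], [1.0, 0.012, -0.0], [-0.0, 0.0, -1.0]]
ft_force: [-0.5, -0.0, -1.9]
width: 0.554
grasp_force: 41.3
5.0 at [ 635.7 -184.9   88.4] row [-0.0191, -0.2227, 0.0184, 0.0, 0.0, 0.0]
F [-0.5 -0.  -1.9] w 0.554 g 41.3
```

```bash
python3 -m jog '[[-0.002,-0.015,0,0,0,0],[-0.005,-0.045,0.002,0,0,0],[-0.008,-0.085,0.006,0,0,0],[-0.012,-0.125,0.01,0,0,0],[-0.015,-0.165,0.014,0,0,0],[-0.018,-0.2,0.0184,0,0,0],[-0.0191,-0.217,0.0184,0,0,0],[-0.0191,-0.2227,0.0184,0,0,0],[-0.0191,-0.2227,0.0184,0,0,0],[-0.0191,-0.2227,0.0184,0,0,0]]'; python3 go.py 413.3 -206.8 18 0.7
python3 - <<'E'
from fit import *
t=read_camera("top"); s=read_camera("side")
D["handheld_long"]=(48,130,30,0)
im=cv2.resize(s["color"][110:210,270:370,::-1],None,fx=5.5,fy=5.5)
cv2.imwrite("pics/p1.png",im)
print(np.round(fit([t],"handheld_long",(413,-206,0),60)[0],2),)
E
```

```text
time: 6.0
ee_pos: [414.1, -207.0, 69.8]
eef_rot: [[-0.012, 1.0, 0.0], [1.0, 0.012, 0.0], [0.0, 0.0, -1.0]]
ft_force: [0.1, 0.1, -1.6]
width: 0.553
grasp_force: 41.5
6.0 at [ 414.1 -207.    69.8] row [0.0002, -0.0008, 0.0518, 0.0, -0.0, 0.0]
F [ 0.1  0.1 -1.6] w 0.553 g 41.5
[ 4.1493e+02 -1.4811e+02 -3.7000e-01]
```

View pics/p1.png

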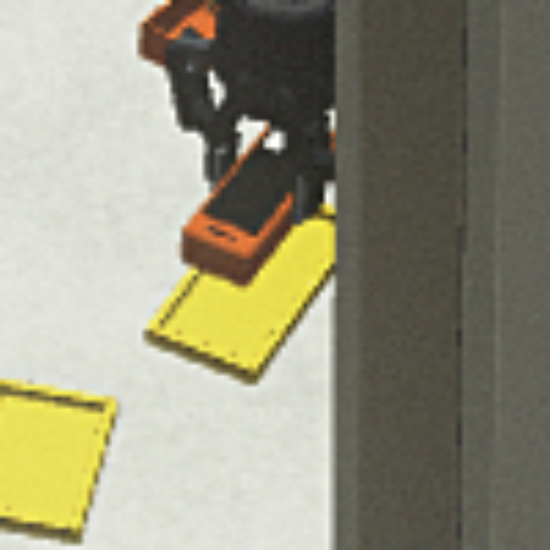

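The side view shows the long handheld held level above its nest, centred across the pocket. I'll lower it gently.

```bash
python3 -m jog '[[0,-0.0008,0.015,0,0,0],[0,-0.0008,0.03,0,0,0],[0,-0.0008,0.042,0,0,0],[0,-0.0008,0.048,0,0,0],[0,-0.0008,0.051,0,0,0],[0,-0.0008,0.0525,0,0,0],[0,-0.0008,0.0535,0,0,0],[0,-0.0008,0.054,0,0,0],[0,-0.0008,0.054,0,0,0],[0,-0.0008,0.054,0,0,0]]'
```

```text
time: 7.1
ee_pos: [412.7, -207.0, 16.4]
eef_rot: [[-0.012, 1.0, 0.0], [1.0, 0.012, -0.0], [-0.0, 0.0, -1.0]]
ft_force: [-0.1, 0.2, -2.1]
width: 0.554
grasp_force: 41.5
```

```bash
python3 -m jog '[[0,0,0.0005,0,0,0],[0,0,0.001,0,0,0],[0,0,0.0013,0,0,0],[0,0,0.0016,0,0,0],[0,0,0.0016,0,0,0]]'
```

```text
time: 7.6
ee_pos: [412.6, -206.8, 14.4]
eef_rot: [[-0.012, 1.0, -0.0], [1.0, 0.012, 0.0], [0.0, -0.0, -1.0]]
ft_force: [-0.4, 0.2, -1.3]
width: 0.554
grasp_force: 41.5
```

```bash
python3 -m jog '[[0,0,0.0003,0,0,0],[0,0,0.0006,0,0,0],[0,0,0.0006,0,0,0]]'
```

```text
time: 7.9
ee_pos: [412.6, -206.9, 14.3]
eef_rot: [[-0.012, 1.0, 0.0], [1.0, 0.012, -0.0], [-0.0, 0.0, -1.0]]
ft_force: [-1.9, 1.7, 6.7]
width: 0.554
grasp_force: 42.3
```

Contact, at the expected height. Release and raise.

```bash
python3 -m jog '[[0,0,0,0,0,0],[0,0,0,0,0,0],[0,0,0,0,0,0],[0,0,0,0,0,0],[0,0,0,0,0,0],[0,0,0,0,0,0],[0,0,0,0,0,0],[0,0,-0.01,0,0,0],[0,0,-0.03,0,0,0],[0,0,-0.06,0,0,0],[0,0,-0.09,0,0,0],[0,0,-0.09,0,0,0]]' 0; python3 go.py 636 -13 100 2; python3 -c "
from fit import *
t=read_camera('top'); s=read_camera('side')
print(fit([s],'handheld_long',(413,-207,0),5),fit([t],'handheld_long',(413,-207,0),5))"
```

```text
time: 9.1
ee_pos: [414.2, -208.0, 108.0]
eef_rot: [[-0.013, 1.0, 0.005], [1.0, 0.013, -0.004], [-0.004, 0.005, -1.0]]
ft_force: [0.8, -0.5, -0.0]
width: 1.006
grasp_force: 0.0
9.1 at [ 414.2 -208.   108. ] row [0.1922, 0.2241, 0.0084, 0.3, 0.2, -1.3]
F [ 0.8 -0.5 -0. ] w 1.006 g 0.0
(array([ 4.07638994e+02, -1.89123197e+02, -1.72024208e-01]), [0.722]) (array([ 4.14431328e+02, -1.69998173e+02, -3.21530316e-01]), [0.591])
```

```bash
python3 -m jog '[[0.02,0.025,0,0,0,-0.2],[0.05,0.06,0.002,0,0,-0.5],[0.08,0.095,0.004,0,0,-0.8],[0.11,0.13,0.006,0,0,-1],[0.14,0.165,0.007,0,0,-1.3],[0.17,0.2,0.008,0,0,-1.3],[0.188,0.22,0.008,0,0,-1.3],[0.192,0.2235,0.008,0,0,-1.3],[0.192,0.2235,0.008,0,0,-1.3],[0.192,0.2235,0.008,0,0,-1.3],[0.192,0.2235,0.008,0,0,-1.3]]'; python3 go.py 636 -13 9 2
python3 - <<'E'
from fit import *
s=read_camera("side"); t=read_camera("top")
a=cv2.resize(s["color"][120:220,270:370,::-1],(400,400)); b=cv2.resize(t["color"][190:290,280:380,::-1],(400,400))
cv2.imwrite("pics/p2.png",np.hstack([a,b]))
E
```

```text
time: 10.3
ee_pos: [632.8, -13.1, 95.9]
eef_rot: [[-0.034, 0.999, -0.001], [0.999, 0.034, -0.0], [-0.0, -0.001, -1.0]]
ft_force: [0.8, -0.1, 0.2]
width: 1.001
grasp_force: 0.0
10.3 at [632.8 -13.1  95.9] row [-0.0, 0.0032, 0.0869, -0.0, 0.0, -0.1]
F [ 0.8 -0.1  0.2] w 1.001 g 0.0
```

View pics/p2.png

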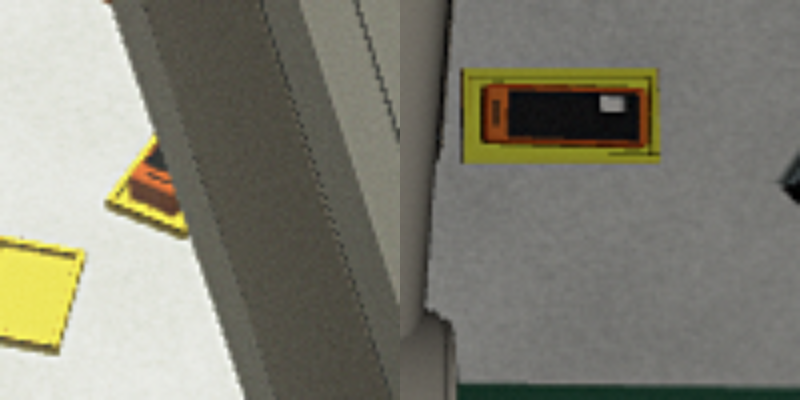

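The long handheld sits flat and centred in its nest, between columns 482 and 648 of the crop. Next, the medium one.

```bash
python3 -m jog '[[0,0.003,0.03,0,0,0],[0,0.003,0.055,0,0,0],[0,0.003,0.075,0,0,0],[0,0.003,0.083,0,0,0],[0,0.003,0.087,0,0,0],[0,0.003,0.087,0,0,0],[0,0.003,0.087,0,0,0]]' && python3 -m jog '[[0,0,0,0,0,0],[0,0,0,0,0,0],[0,0,0,0,0,0],[0,0,0,0,0,0],[0,0,0,0,0,0],[0,0,0,0,0,0],[0,0,0,0,0,0],[0,0,0,0,0,0],[0,0,0,0,0,0],[0,0,0,0,0,0],[0,0,0,0,0,0],[0,0,0,0,0,0]]' 1 40
```

```text
time: 11.1
ee_pos: [637.3, -12.2, 10.0]
eef_rot: [[-0.035, 0.999, 0.002], [0.999, 0.035, -0.0], [-0.0, 0.002, -1.0]]
ft_force: [0.1, -1.1, 0.2]
width: 1.0
grasp_force: 0.0
time: 12.3
ee_pos: [637.0, -12.0, 9.6]
eef_rot: [[-0.035, 0.999, 0.001], [0.999, 0.035, -0.0], [-0.0, 0.001, -1.0]]
ft_force: [-1.0, -0.0, 6.1]
width: 0.55
grasp_force: 42.0
```

```bash
python3 -m jog '[[0,0,-0.01,0,0,0],[0,0,-0.03,0,0,0],[0,0,-0.06,0,0,0],[0,0,-0.08,0,0,0],[0,0,-0.08,0,0,0],[0,0,-0.08,0,0,0]]'; python3 go.py 416.6 192.1 70 -8.7
```

```text
time: 12.9
ee_pos: [636.6, -12.0, 88.9]
eef_rot: [[-0.035, 0.999, 0.0], [0.999, 0.035, -0.0], [-0.0, 0.0, -1.0]]
ft_force: [-0.2, -1.0, -1.1]
width: 0.55
grasp_force: 41.4
12.9 at [636.6 -12.   88.9] row [0.2117, -0.2127, 0.0189, 0.0, 0.0, 10.7]
F [-0.2 -1.  -1.1] w 0.55 g 41.4
```

```bash
python3 -m jog '[[0.012,-0.012,0,0,0,0.5],[0.035,-0.035,0.002,0,0,2],[0.065,-0.065,0.006,0,0,4],[0.095,-0.095,0.01,0,0,6],[0.125,-0.125,0.014,0,0,8],[0.155,-0.155,0.018,0,0,10],[0.185,-0.185,0.019,0,0,10.7],[0.202,-0.203,0.019,0,0,10.7],[0.21,-0.211,0.019,0,0,10.7],[0.2117,-0.2127,0.019,0,0,10.7],[0.2117,-0.2127,0.019,0,0,10.7],[0.2117,-0.2127,0.019,0,0,10.7]]'; python3 go.py 416.6 192.1 16.5 -8.7
python3 - <<'E'
from fit import *
s=read_camera("side"); t=read_camera("top")
a=cv2.resize(s["color"][170:290,190:310,::-1],(400,400)); b=cv2.resize(t["color"][160:260,150:250,::-1],(400,400))
cv2.imwrite("pics/p3.png",np.hstack([a,b]))
E
```

```text
time: 14.1
ee_pos: [417.6, 191.6, 69.6]
eef_rot: [[0.152, 0.988, 0.0], [0.988, -0.152, -0.0], [-0.0, 0.0, -1.0]]
ft_force: [-0.6, 0.5, -1.0]
width: 0.551
grasp_force: 41.4
14.1 at [417.6 191.6  69.6] row [0.0004, -0.0011, 0.0531, 0.0, 0.0, -0.0]
F [-0.6  0.5 -1. ] w 0.551 g 41.4
```

View pics/p3.png

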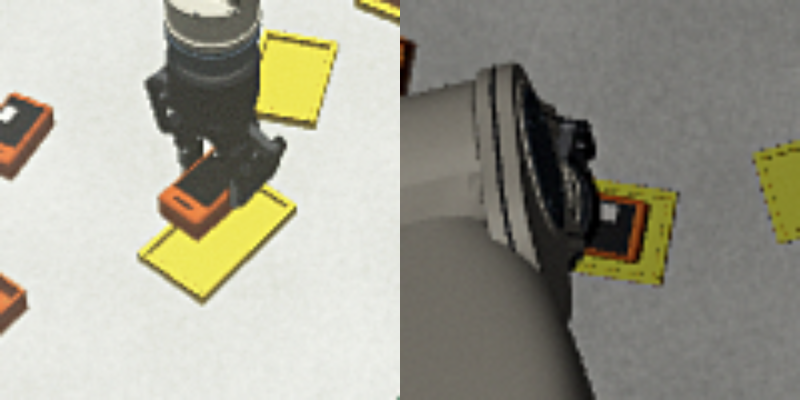

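The medium handheld is level and aligned above its nest. Lowering.

```bash
python3 -m jog '[[0.0004,-0.001,0.015,0,0,0],[0.0004,-0.001,0.03,0,0,0],[0.0004,-0.001,0.042,0,0,0],[0.0004,-0.001,0.048,0,0,0],[0.0004,-0.001,0.051,0,0,0],[0.0004,-0.001,0.0525,0,0,0],[0.0004,-0.001,0.053,0,0,0],[0.0004,-0.001,0.053,0,0,0],[0.0004,-0.001,0.053,0,0,0]]' ; python3 -m jog '[[0,0,0.0004,0,0,0],[0,0,0.0008,0,0,0],[0,0,0.0012,0,0,0],[0,0,0.0012,0,0,0],[0,0,0.0012,0,0,0]]'
```

```text
time: 15.1
ee_pos: [416.0, 192.7, 17.2]
eef_rot: [[0.151, 0.989, 0.001], [0.989, -0.151, 0.0], [0.0, 0.001, -1.0]]
ft_force: [0.7, 0.3, -1.0]
width: 0.552
grasp_force: 41.4
time: 15.6
ee_pos: [415.7, 192.7, 15.7]
eef_rot: [[0.151, 0.989, -0.0], [0.989, -0.151, -0.0], [-0.0, -0.0, -1.0]]
ft_force: [0.2, -0.0, -1.8]
width: 0.555
grasp_force: 41.4
```

```bash
python3 -m jog '[[0,0,0.0003,0,0,0],[0,0,0.0006,0,0,0],[0,0,0.0009,0,0,0],[0,0,0.0009,0,0,0],[0,0,0.0009,0,0,0]]'; python3 -m jog '[[0,0,0.0003,0,0,0],[0,0,0.0004,0,0,0],[0,0,0.0004,0,0,0]]'
```

```text
time: 16.1
ee_pos: [415.8, 192.7, 14.8]
eef_rot: [[0.151, 0.989, -0.0], [0.989, -0.151, 0.0], [0.0, -0.0, -1.0]]
ft_force: [-0.2, -0.4, -0.7]
width: 0.553
grasp_force: 41.4
time: 16.4
ee_pos: [415.8, 192.7, 14.6]
eef_rot: [[0.151, 0.989, 0.0], [0.989, -0.151, 0.0], [0.0, 0.0, -1.0]]
ft_force: [-1.3, -0.3, 3.1]
width: 0.549
grasp_force: 41.9
```

```bash
python3 -m jog '[[0,0,0,0,0,0],[0,0,0,0,0,0],[0,0,0,0,0,0],[0,0,0,0,0,0],[0,0,0,0,0,0],[0,0,0,0,0,0],[0,0,0,0,0,0],[0,0,-0.01,0,0,0],[0,0,-0.03,0,0,0],[0,0,-0.06,0,0,0],[0,0,-0.09,0,0,0],[0,0,-0.09,0,0,0],[0,0,-0.09,0,0,0]]' 0; python3 go.py 640 201.3 100 6
```

```text
time: 17.7
ee_pos: [416.1, 192.8, 105.2]
eef_rot: [[0.151, 0.989, 0.002], [0.989, -0.151, 0.001], [0.001, 0.002, -1.0]]
ft_force: [-0.6, 0.3, -0.9]
width: 1.003
grasp_force: 0.0
17.7 at [416.1 192.8 105.2] row [0.0422, 0.2201, 0.0057, 0.1, -0.0, -14.7]
F [-0.6  0.3 -0.9] w 1.003 g 0.0
```

```bash
python3 -m jog '[[0.004,0.02,0,0,0,-2],[0.01,0.055,0.001,0,0,-4],[0.017,0.09,0.002,0,0,-7],[0.025,0.13,0.003,0,0,-10],[0.032,0.17,0.004,0,0,-13],[0.038,0.2,0.005,0,0,-14.7],[0.042,0.216,0.005,0,0,-14.7],[0.042,0.22,0.005,0,0,-14.7],[0.042,0.22,0.005,0,0,-14.7],[0.042,0.22,0.005,0,0,-14.7],[0.042,0.22,0.005,0,0,-14.7]]'; python3 go.py 640 201.3 9 6
python3 - <<'E'
from fit import *
s=read_camera("side"); t=read_camera("top")
a=cv2.resize(s["color"][170:290,180:300,::-1],(400,400)); b=cv2.resize(t["color"][130:250,150:270,::-1],(400,400))
cv2.imwrite("pics/p4.png",np.hstack([a,b]))
E
```

```text
time: 18.8
ee_pos: [638.6, 201.0, 99.6]
eef_rot: [[-0.105, 0.994, -0.0], [0.994, 0.105, -0.0], [0.0, -0.0, -1.0]]
ft_force: [0.2, 0.7, -0.5]
width: 1.0
grasp_force: 0.0
18.8 at [638.6 201.   99.6] row [0.0001, 0.0014, 0.0906, -0.0, -0.0, 0.0]
F [ 0.2  0.7 -0.5] w 1.0 g 0.0
```

View pics/p4.png

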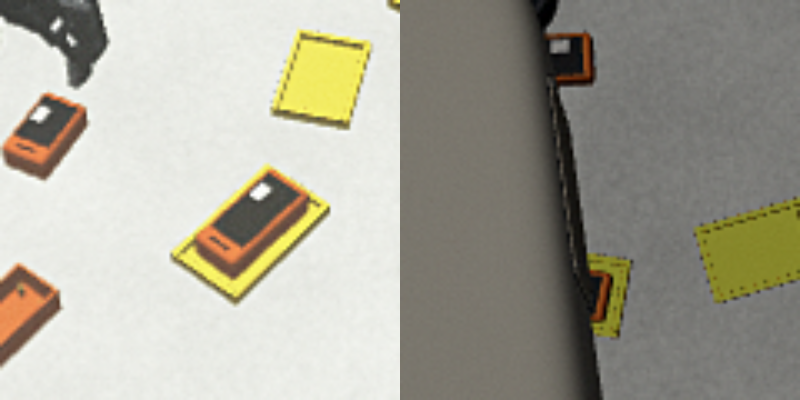

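The medium handheld lies flat within its nest's pocket. The short one is next.

```bash
python3 -m jog '[[0,0.0014,0.03,0,0,0],[0,0.0014,0.055,0,0,0],[0,0.0014,0.075,0,0,0],[0,0.0014,0.085,0,0,0],[0,0.0014,0.0905,0,0,0],[0,0.0014,0.0905,0,0,0],[0,0.0014,0.0905,0,0,0]]' && python3 -m jog '[[0,0,0,0,0,0],[0,0,0,0,0,0],[0,0,0,0,0,0],[0,0,0,0,0,0],[0,0,0,0,0,0],[0,0,0,0,0,0],[0,0,0,0,0,0],[0,0,0,0,0,0],[0,0,0,0,0,0],[0,0,0,0,0,0],[0,0,0,0,0,0],[0,0,0,0,0,0]]' 1 40
```

```text
time: 19.6
ee_pos: [641.5, 201.3, 9.9]
eef_rot: [[-0.105, 0.994, 0.001], [0.994, 0.105, 0.0], [0.0, 0.001, -1.0]]
ft_force: [-0.6, -0.1, -0.4]
width: 0.999
grasp_force: 0.0
time: 20.8
ee_pos: [641.3, 201.2, 9.6]
eef_rot: [[-0.105, 0.995, 0.001], [0.995, 0.105, 0.0], [0.0, 0.001, -1.0]]
ft_force: [-0.9, -0.3, 5.6]
width: 0.551
grasp_force: 42.3
```

```bash
python3 -m jog '[[0,0,-0.01,0,0,0],[0,0,-0.03,0,0,0],[0,0,-0.06,0,0,0],[0,0,-0.08,0,0,0],[0,0,-0.08,0,0,0],[0,0,-0.08,0,0,0]]'; python3 go.py 455.8 -2.4 70 17
```

```text
time: 21.4
ee_pos: [640.9, 201.1, 88.9]
eef_rot: [[-0.105, 0.994, 0.0], [0.994, 0.105, 0.0], [0.0, 0.0, -1.0]]
ft_force: [-0.6, 0.1, -1.9]
width: 0.551
grasp_force: 41.6
21.4 at [640.9 201.1  88.9] row [-0.183, -0.2054, 0.0189, 0.0, 0.0, -11.0]
F [-0.6  0.1 -1.9] w 0.551 g 41.6
```

```bash
python3 -m jog '[[-0.01,-0.012,0,0,0,-0.5],[-0.03,-0.034,0.002,0,0,-2],[-0.056,-0.063,0.006,0,0,-4],[-0.082,-0.092,0.01,0,0,-6],[-0.108,-0.121,0.014,0,0,-8],[-0.134,-0.15,0.018,0,0,-10],[-0.16,-0.179,0.019,0,0,-11],[-0.174,-0.196,0.019,0,0,-11],[-0.181,-0.203,0.019,0,0,-11],[-0.183,-0.2054,0.019,0,0,-11],[-0.183,-0.2054,0.019,0,0,-11],[-0.183,-0.2054,0.019,0,0,-11]]'; python3 go.py 455.8 -2.4 16.5 17
python3 - <<'E'
from fit import *
s=read_camera("side"); t=read_camera("top")
a=cv2.resize(s["color"][120:240,210:330,::-1],(400,400)); b=cv2.resize(t["color"][150:250,200:300,::-1],(400,400))
cv2.imwrite("pics/p5.png",np.hstack([a,b]))
E
```

```text
time: 22.6
ee_pos: [456.5, -1.9, 69.7]
eef_rot: [[-0.293, 0.956, 0.0], [0.956, 0.293, 0.0], [0.0, 0.0, -1.0]]
ft_force: [-0.5, 0.0, -0.7]
width: 0.553
grasp_force: 41.6
22.6 at [456.5  -1.9  69.7] row [-0.0003, -0.0008, 0.0532, 0.0, -0.0, 0.0]
F [-0.5  0.  -0.7] w 0.553 g 41.6
```

View pics/p5.png

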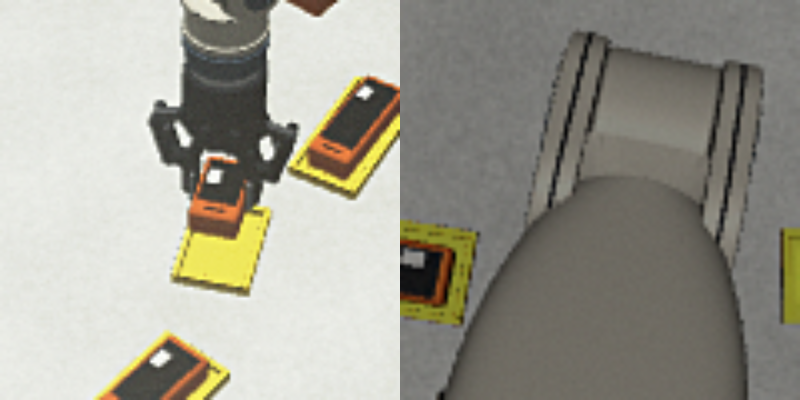

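The short handheld is aligned above its nest, and the other two are seated. Lowering.

```bash
python3 -m jog '[[-0.0003,-0.0008,0.015,0,0,0],[-0.0003,-0.0008,0.03,0,0,0],[-0.0003,-0.0008,0.042,0,0,0],[-0.0003,-0.0008,0.048,0,0,0],[-0.0003,-0.0008,0.051,0,0,0],[-0.0003,-0.0008,0.053,0,0,0],[-0.0003,-0.0008,0.0535,0,0,0],[-0.0003,-0.0008,0.0535,0,0,0],[-0.0003,-0.0008,0.0535,0,0,0]]' ; python3 -m jog '[[0,0,0.0004,0,0,0],[0,0,0.0008,0,0,0],[0,0,0.001,0,0,0],[0,0,0.001,0,0,0],[0,0,0.001,0,0,0]]'
```

```text
time: 23.6
ee_pos: [455.4, -3.0, 16.7]
eef_rot: [[-0.293, 0.956, 0.001], [0.956, 0.293, -0.0], [-0.0, 0.001, -1.0]]
ft_force: [0.9, -1.0, -0.8]
width: 0.552
grasp_force: 41.6
time: 24.1
ee_pos: [455.2, -2.9, 15.4]
eef_rot: [[-0.293, 0.956, 0.0], [0.956, 0.293, 0.0], [0.0, 0.0, -1.0]]
ft_force: [-0.9, -1.0, -0.9]
width: 0.552
grasp_force: 41.6
```

```bash
python3 -m jog '[[0,0,0.0003,0,0,0],[0,0,0.0006,0,0,0],[0,0,0.0006,0,0,0],[0,0,0.0006,0,0,0]]'; python3 -m jog '[[0,0,0.0003,0,0,0],[0,0,0.0005,0,0,0],[0,0,0.0005,0,0,0]]'
```

```text
time: 24.5
ee_pos: [455.2, -2.9, 14.8]
eef_rot: [[-0.293, 0.956, -0.0], [0.956, 0.293, 0.0], [0.0, -0.0, -1.0]]
ft_force: [0.3, 0.3, -1.2]
width: 0.552
grasp_force: 41.6
time: 24.8
ee_pos: [455.2, -2.9, 14.6]
eef_rot: [[-0.293, 0.956, 0.0], [0.956, 0.293, -0.0], [-0.0, 0.0, -1.0]]
ft_force: [-1.1, 0.5, 4.6]
width: 0.551
grasp_force: 42.2
```

```bash
python3 -m jog '[[0,0,0,0,0,0],[0,0,0,0,0,0],[0,0,0,0,0,0],[0,0,0,0,0,0],[0,0,0,0,0,0],[0,0,0,0,0,0],[0,0,0,0,0,0],[0,0,-0.01,0,0,0],[0,0,-0.03,0,0,0],[0,0,-0.06,0,0,0],[0,0,-0.1,0,0,0],[0,0,-0.14,0,0,0],[-0.03,0,-0.16,0,0,0],[-0.07,0,-0.16,0,0,0],[-0.11,0,-0.16,0,0,0],[-0.15,0,-0.16,0,0,0],[-0.19,0,-0.16,0,0,0],[-0.22,0,-0.16,0,0,0],[-0.23,0,-0.16,0,0,0],[-0.23,0,-0.16,0,0,0]]' 0
python3 - <<'E'
from fit import *
s=read_camera("side"); t=read_camera("top")
cv2.imwrite("pics/p6.png",np.hstack([cv2.resize(s["color"][80:340,140:400,::-1],(400,400)),cv2.resize(t["color"][130:260,190:320,::-1],(400,400))]))
E
```

```text
time: 26.8
ee_pos: [522.4, -223.8, 174.3]
eef_rot: [[-0.291, 0.957, -0.0], [0.957, 0.291, 0.0], [0.0, -0.0, -1.0]]
ft_force: [-0.8, 0.8, -0.6]
width: 1.001
grasp_force: 0.0
```

View pics/p6.png

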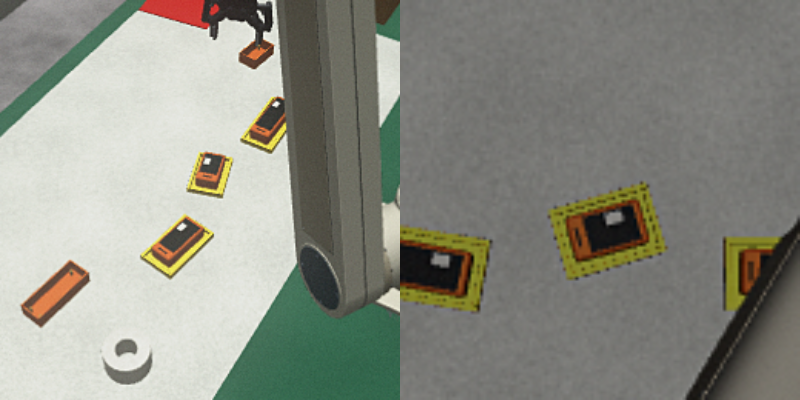

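All three handhelds lie screen up inside their matching nests, and the housings in view, the label roll and the other parts are undisturbed. The arm is clear, so I'm handing in.

```bash
python3 -c "from cell import job_done; print(job_done())"
```

```text
the job is handed in; nothing more can be done
None
```

The long, medium and short handhelds are each set down gently, screen up, in their matching nests, nothing else was touched, and the job was handed in at about 27 s of the 83 s allowed.

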